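Load the chocolate melter and fetch the spatula out of its half-covered pan

TASK

Get the chocolate ready for the croissants: tip all four chocolate lumps out of the steel beaker into the pot of the round melter and stand the empty beaker upright on the bench again, let go. Then take the long wooden spatula, draw it out at a slant through the open half of the steel pan, which is shorter than the spatula, and finish still holding it clear above the melter, its blade end over the pot and touching nothing, ready to stir. Leave the other things on the bench where they are.

Things in the scene. Friction and masses are not known exactly. Their poses are not given: they have to be found in the camera images.
- melter: Round chocolate melter, fixed: upright drum 210 mm across and 108 mm high (rim lip to 110 mm), white lower band, black dial, open steel pot 186 mm across inside, pot floor 36 mm above the bench. Origin on its axis at bench level, z up.
- pot_mouth (a point): Centre of the melter's pot mouth, at rim height (110 mm above the bench).
- beaker: Loose tapered steel beaker, no handle, about 140 g, 75 mm high: outside 53 mm across at the foot, 61 mm at 50 mm height, 65 mm at the rim (lip 67 mm), wall 2.5 mm. Upright, with the lumps in it, beside the melter. Origin at the centre of its underside, z along its axis to the mouth. The lumps slide out only when it is tipped well past level, to about 115 degrees from upright.
- lump0: Dark chocolate lump, faceted, smooth, about 18 mm across and 18 mm high, 10 g, at the start in the beaker. Origin on its underside.
- lump1: Dark chocolate lump, faceted, smooth, about 18 mm across and 18 mm high, 10 g, at the start in the beaker. Origin on its underside.
- lump2: Dark chocolate lump, faceted, smooth, about 18 mm across and 18 mm high, 10 g, at the start in the beaker. Origin on its underside.
- lump3: Dark chocolate lump, faceted, smooth, about 18 mm across and 18 mm high, 10 g, at the start in the beaker. Origin on its underside.
- pan: Steel pan, fixed, 325 x 176 mm over the flange, inside 300 x 152 mm, flange top 65 mm above the bench, floor 3 mm thick. Origin at the centre of its underside; x along it, z up. A fixed pale translucent lid lies on the flange from its straight edge at x = -12 mm to x = +160 mm: underside 65 mm up, its folded-back flap and grip up to 80 mm. The -x part, 138 mm long, is open.
- lid_edge (a point): Middle of the lid's straight edge, at flange height: the inner border of the pan's opening (pan x = -12 mm, y = 0, z = 65 mm).
- pan_opening (a point): Centre of the pan's open part, at flange height (pan x = -81 mm).
- spatula: Loose beech spatula, 270 mm long, about 80 g, lying flat on the pan's floor along the pan, handle in the open part, blade under the lid. Origin at mid-length on its underside, near the balance point; x points to the blade, z up. Handle: bar 20 x 20 mm from x = -135 to +45 mm, its middle 10 mm above the underside. Blade: 55 mm wide, 9 mm thick, to x = +135 mm, at the same middle height.
- blade_end (a point): Middle of the spatula's blade end (x = +135 mm, 10 mm above its underside).
- handle_end (a point): Middle of the spatula's handle end (x = -135 mm, 10 mm above its underside).
- sugar_jar: Glass sugar jar, 66 mm across, 115 mm high. Bystander.
- ring_cutter: Steel ring cutter, 64 mm across, 45 mm high. Bystander.
- ring_cutter_small: Steel ring cutter, 48 mm across, 45 mm high. Bystander.
- mug: White mug, 76 mm across, 90 mm high. Bystander.
- pastry_brush: Pastry brush lying on the bench. Bystander.
- bench_scraper: Bench scraper with wooden grip, lying on the bench. Bystander.
- spoon: Steel spoon lying on the bench. Bystander.
There are look-alikes about, which are no part of the job. Leave any red look-alike of the melter alone. What is shaped like the beaker but green is not meant.

How it is judged:
By the outcome, as a careful person would: the job done as asked, in the order asked, and still so for the second after the job is handed in, while the arm keeps its last pose, push and grip.
It also fails if it takes over 70 s, if anything falls off the work surface, if the arm or the gripper's body presses on something with over 40 N, if the wrist force passes 120 N, or if a joint passes its speed limit or range.

ROBOT

A 6-joint arm with a two-finger parallel gripper is mounted at the origin on the work surface. World frame = base frame: x ahead of the robot, y to its left, z up, the work surface at z = 0. Lengths are in m, angles in rad, forces in N, time in s.
With the tool pointing down it reaches from about 0.35 to 0.85 m from the base axis. Payload 8.1 kg.
Tool frame: the origin (TCP) lies midway between the tips of the shut fingers; the grasp point (between the pads) lies 19 mm behind it; z points along the fingers, y is the direction in which the jaws open and shut (so a half turn about z gives the same grasp; the last joint's range is limited). The gripper opens to 93 mm and grips with 3 to 60 N. Pads are 15 mm wide; open, the fingers measure 128 mm over their backs; the gripper's body (75 mm by 188 mm) begins 65 mm behind the grasp point.
Start: joints at [1.039, 0.13, 1.488, -0, 1.523, -0.085], TCP at [0.259, 0.541, 0.219] pointing down, gripper open.
Joint ranges: [-2.96, 2.96], [-0.89, 2.26], [0.02, 2.5], [-1.34, 4.48], [0, 2.73], [-2.66, 2.66]. Speed limits (rad/s): [2.39, 2.39, 2.79, 3.14, 3.14, 3.14].

INTERFACE

Orientations are given as a rotation vector (axis times angle).
In Python, from plant import robot gives the robot as it stands. The module is installed in compiled form; this text tells all that it offers.
- The arm moves only by the shell command python3 -m pendant 'ROWS' [FORCE]. ROWS is JSON, a list of rows, each an object with "translation": the shift along the tool's x, y, z in mm, a list of three; "twist": the turn, a rotation vector about the tool's x, y, z in rad, a list of three; "grip": the opening, from -1 (shut) to 1 (fully open). A call has exactly 10 rows; each row shifts and turns the pose as measured when the row begins, along the tool's axes as they then stand; what a row does not reach is not made up. A row lasts 1/10 s, in which the tool goes at most 50 mm and 8.59 degrees, less where a joint would pass 70% of its speed; a pose out of reach is approached as far as the arm can. A call is refused whole if a number of a shift passes 50 or a number of a turn 0.15, either way. A call with a gripper value outside its range is refused whole. The fingers move at their own pace and stop on an object; FORCE is the grip in N (left out, the last holds). Time passes only in rows, so rows that do not move let the fingers close, or fill a call up. It gives the time, the measured TCP pose, the force and the opening at its end, in the units of the state.
- robot.read_state(): the state, without advancing time (a new reading comes with each control period).
- robot.read_camera(name): name is "scene" or "top" or "wrist"; returns (picture, depth): 384x512x3 uint8, red, green, blue; 384x512 float32, m along the optical axis (not along the pixel's ray), 0 where there is no reading.
- robot.camera_info(name): a dict with "vertical_fov" (degrees; the focal length in pixels is half the picture's height over the tangent of half this angle, whatever the lens; pixels are square), "cx", "cy" (the principal point, pixels), "D" ([k1, k2, p1, p2, k3] as OpenCV has them; the pictures are not rectified), "cam_to_world" (4x4, takes a point from camera to world coordinates). Camera axes: x right, y up, looking along -z (the intrinsics and any distortion apply to the point x, -y, -z); pixel columns grow to the right and rows downward; lengths in m; the calibration is good to about 2 mm. A picture is of the moment at which its call begins: read the wrist's pose just before it. camera_info takes no time and is no camera call; for the wrist camera it gives the pose at the moment of the call.
- robot.close_job(): hands the job in, once; it reports no verdict.
The state is a dict: "t": time; "q": joint angles; "dq": joint speeds; "joint_torque": joint torques, N m; "tool_pos": TCP position; "orientation": TCP orientation; "force": force on the tool from outside, world axes, zero at the start; "wrist_torque": the same for the moment, N m; "opening": finger opening in m.
Only numpy, scipy, OpenCV 4.12 (cv2) and the standard library are available. Lean on these libraries where they do the work, as an engineer would, in place of code of your own. Each camera call takes 0.05 s, during which the arm holds its last target. There are 200 camera calls.

## Working session

There is one attempt and no reset: what is moved stays moved. The work goes in short steps, Python scripts to look and compute and a shell command to move; the robot and the scene stay as the last step left them, time stands still between calls to the robot, and variables do not carry over. Pictures are saved under pics/ and viewed, about 8 in all and at most 12, crops included, and the job is handed in when it is done.

```bash
mkdir -p pics
cat > h.py <<'E'
import numpy as np, cv2
from scipy.spatial.transform import Rotation as R
from plant import robot
def K(n):
    i=robot.camera_info(n); f=192/np.tan(np.radians(i["vertical_fov"])/2)
    return np.array([[f,0,i["cx"]],[0,f,i["cy"]],[0,0,1]]),np.array(i["D"],float),np.array(i["cam_to_world"])
def rays(n,uv,c=None):
    k,D,T=c or K(n); p=cv2.undistortPoints(np.array(uv,float).reshape(-1,1,2),k,D).reshape(-1,2)
    d=np.c_[p[:,0],-p[:,1],-np.ones(len(p))]@T[:3,:3].T
    return T[:3,3],d
def onplane(n,uv,z,c=None):
    o,d=rays(n,uv,c); return o+d*((z-o[2])/d[:,2])[:,None]
def cloud(n,depth,c=None):
    v,u=np.mgrid[0:384,0:512]; o,d=rays(n,np.c_[u.ravel(),v.ravel()],c)
    P=o+d*depth.reshape(-1,1); P[depth.ravel()==0]=np.nan
    return P.reshape(384,512,3)
def shot(n,tag):
    c=K(n); im,de=robot.read_camera(n); np.savez(f"{tag}.npz",im=im,de=de,k=c[0],D=c[1],T=c[2])
    cv2.imwrite(f"pics/{tag}.png",im[:,:,::-1]); return im,de,c
def st():
    s=robot.read_state(); print("t",round(s["t"],2),"pos",np.round(s["tool_pos"],4),"R cols\n",np.round(R.from_rotvec(s["orientation"]).as_matrix(),3),"q",np.round(s["q"],2),"F",np.round(s["force"],1),"op",round(s["opening"],4)); return s
E
python3 - <<'E'
from h import *
st()
a,_,c=shot("scene","s0"); b,_,c2=shot("top","t0")
print(c,c2)
cv2.imwrite("pics/both.png",np.vstack([a,b])[:,:,::-1] if 0 else cv2.resize(b,(768,576),interpolation=cv2.INTER_CUBIC)[:,:,::-1])
E
```

```text
t 0.0 pos [0.2589 0.5406 0.2176] R cols
 [[-0.902  0.432 -0.001]
 [ 0.432  0.902 -0.002]
 [ 0.    -0.002 -1.   ]] q [ 1.04  0.13  1.49 -0.    1.52 -0.09] F [-0.9 -0.5 -0.3] op 0.0931
(array([[358.29313639,   0.        , 256.56941734],
       [  0.        , 358.29313639, 191.17989906],
       [  0.        ,   0.        ,   1.        ]]), array([0.01417613, 0.        , 0.        , 0.        , 0.        ]), array([[-0.74124853, -0.5458567 ,  0.39062909,  0.90982622],
       [ 0.67122483, -0.60522005,  0.42797887,  0.43619527],
       [ 0.00280142,  0.57943866,  0.81501104,  0.9171972 ],
       [ 0.        ,  0.        ,  0.        ,  1.        ]])) (array([[389.52273398,   0.        , 256.49503196],
       [  0.        , 389.52273398, 184.54968191],
       [  0.        ,   0.        ,   1.        ]]), array([-0.02702303,  0.        ,  0.        ,  0.        ,  0.        ]), array([[ 0.02950922,  0.99005072, -0.13758187,  0.33721649],
       [-0.9991376 ,  0.03323823,  0.02488525,  0.02957518],
       [ 0.02921064,  0.13672888,  0.99017774,  1.18358032],
       [ 0.        ,  0.        ,  0.        ,  1.        ]]))
```

View pics/both.png

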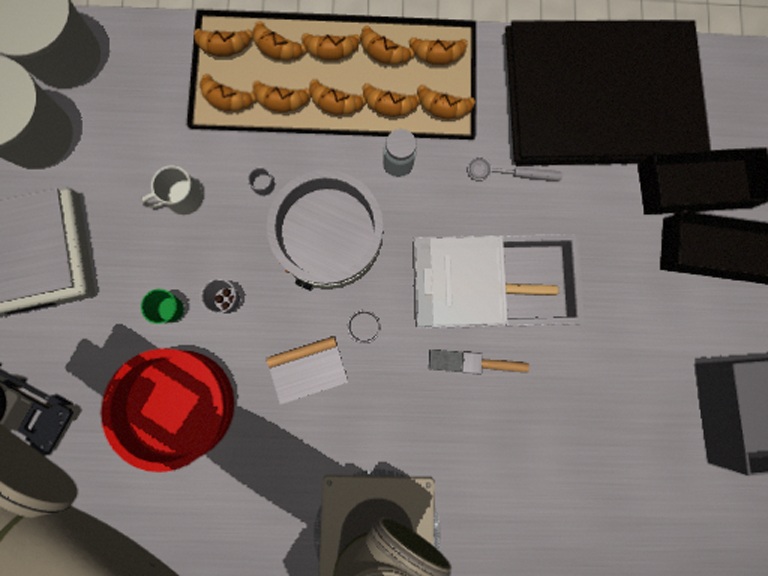

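View pics/s0.png

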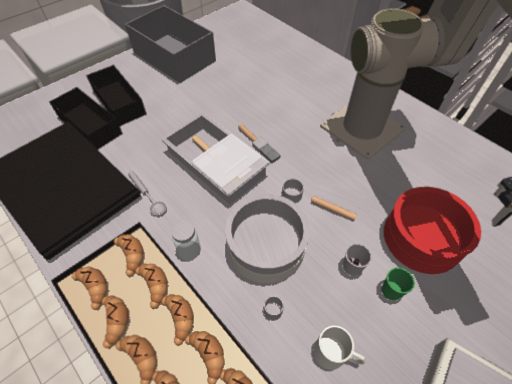

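The top view (x1.5) shows the melter at (325,230), the beaker with its lumps at (221,296), the green cup at (161,306) and the red melter at (168,410). The pan spans (413–577, 235–328), with the spatula handle at (506–558, 290). Next I'll measure their positions.

Run:
```python
from h import *
z=np.load("t0.npz"); im=z["im"];de=z["de"];c=(z["k"],z["D"],z["T"]); P=cloud("top",de,c)
z2=np.load("s0.npz"); P2=cloud("scene",z2["de"],(z2["k"],z2["D"],z2["T"]))
A=np.vstack([P.reshape(-1,3),P2.reshape(-1,3)])
def near(uv,zz): return onplane("top",[uv],zz,c)[0]
def circ(Q):
    M=np.c_[2*Q[:,:2],np.ones(len(Q))]; s=np.linalg.lstsq(M,(Q[:,:2]**2).sum(1),rcond=None)[0]
    return s[:2],np.sqrt(s[2]+s[0]**2+s[1]**2),len(Q)
for nm,uv,h,r in [("beaker",(147.5,197.5),.075,.045),("melter",(217,152),.11,.125),("jar",(267,95),.115,.05),("mug",(114,124),.09,.055),("green",(107,204),.075,.045),("red",(112,273),.11,.14),("ringS",(174,120),.045,.035),("ringL",(243,217),.045,.04)]:
    p=near(uv,h)
    for nn,X in(("top",P.reshape(-1,3)),("scn",P2.reshape(-1,3))):
        Q=X[(np.hypot(X[:,0]-p[0],X[:,1]-p[1])<r)&(abs(X[:,2]-h)<.006)]
        if len(Q)>8:
            o=circ(Q); print(nm,nn,np.round(o[0],4),np.round(o[1],4),o[2],"zmax",Q[:,2].max().round(4))
hsv=cv2.cvtColor(im,cv2.COLOR_RGB2HSV)
m=cv2.inRange(hsv,(8,90,90),(25,255,255)); m[:, :330]=0; m[:185]=0; m[200:]=0
cs=cv2.findContours(m,0,1)[0]; q=max(cs,key=cv2.contourArea).reshape(-1,2)
W=onplane("top",q,.023,c)
rr=cv2.minAreaRect((W[:,:2]*1000).astype(np.float32)); print("handle",rr, cv2.boxPoints(rr))
# pan flange
u=[(413/1.5,237/1.5),(577/1.5,237/1.5),(577/1.5,326/1.5),(414/1.5,327/1.5)]
print(onplane("top",u,.065,c).round(4))
for n,X in(("t",P.reshape(-1,3)),("s",P2.reshape(-1,3))):
    Q=X[(X[:,2]>.058)&(X[:,2]<.085)&(X[:,0]>.28)&(X[:,0]<.52)&(X[:,1]<-.04)&(X[:,1]>-.45)]
    r=cv2.minAreaRect((Q[:,:2]*1000).astype(np.float32)); print(n,r,len(Q))
cv2.imwrite("pics/crop.png",cv2.resize(im[140:230,130:400],(800,267),interpolation=cv2.INTER_CUBIC)[:,:,::-1])
```

```text
beaker top [0.4454 0.3182] 0.0314 111 zmax 0.0803
beaker scn [0.4486 0.3161] 0.0313 148 zmax 0.0806
melter top [0.5803 0.1189] 0.1008 1295 zmax 0.1159
melter scn [0.5829 0.1178] 0.1006 1493 zmax 0.1146
jar top [ 0.7456 -0.0192] 0.0207 310 zmax 0.1207
jar scn [ 0.7479 -0.0201] 0.0208 371 zmax 0.1193
mug top [0.6559 0.4188] 0.0357 141 zmax 0.0944
mug scn [0.6579 0.4168] 0.0355 254 zmax 0.0945
green top [0.4219 0.4278] 0.0314 102 zmax 0.0803
green scn [0.4245 0.4269] 0.0317 177 zmax 0.0802
red top [0.2342 0.3956] 0.1004 1488 zmax 0.1158
red scn [0.2379 0.394 ] 0.1004 1493 zmax 0.1143
ringS top [0.6878 0.2597] 0.0227 59 zmax 0.0501
ringS scn [0.6901 0.2574] 0.0224 87 zmax 0.0481
ringL top [0.3979 0.04  ] 0.0304 55 zmax 0.0497
ringL scn [0.4007 0.039 ] 0.0305 88 zmax 0.0476
handle ((484.208740234375, -295.62109375), (104.14134216308594, 19.07776641845703), 89.74085998535156) [[ 474.43445 -347.64807]
 [ 493.51202 -347.73438]
 [ 493.98303 -243.59412]
 [ 474.90546 -243.50781]]
[[ 0.5731 -0.0515  0.065 ]
 [ 0.5849 -0.3763  0.065 ]
 [ 0.4091 -0.3735  0.065 ]
 [ 0.3976 -0.0574  0.065 ]]
t ((463.9430847167969, -221.46221923828125), (122.40402221679688, 329.78204345703125), 1.8065178394317627) 2868
s ((466.5672302246094, -222.18014526367188), (118.72888946533203, 328.1044921875), 2.449667453765869) 1861
```

View pics/crop.png

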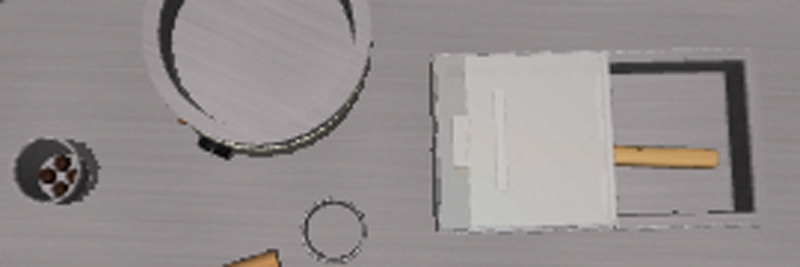

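The crop shows four lumps in the beaker at about (58,175), and the handle reaching under the lid edge at (612,155). Plan: grip the beaker with the tool leaning 30° to the left, then tip it right by turning about the jaw axis over the pot. First I need a helper that turns a target pose into constant tool-frame rows.

```bash
cat >> h.py <<'E'
def frame(az,lean):
    """tool y horizontal at azimuth az(deg), tool x to its left, z down; lean>0: tool back leans right (turn about tool y)"""
    a=np.radians(az); y=np.array([np.cos(a),np.sin(a),0]); x=np.array([-np.sin(a),np.cos(a),0])
    return np.c_[x,y,[0,0,-1]]@R.from_rotvec([0,np.radians(lean),0]).as_matrix()
def plan(p,Rt,n,s=None):
    s=s or robot.read_state(); R0=R.from_rotvec(s["orientation"]); w=(R0.inv()*R.from_matrix(Rt)).as_rotvec()/n
    M=sum(((R0*R.from_rotvec(k*w)).as_matrix() for k in range(n)))
    t=np.linalg.solve(M,np.array(p)-s["tool_pos"])*1000
    print(n,"rows: translation",np.round(t,1).tolist(),"twist",np.round(w,4).tolist(),"|t|",round(np.linalg.norm(t),1))
E
python3 - <<'E'
from h import *
Rt=frame(25,-30); g=np.array([.447,.317,.045])+Rt[:,2]*.019
print(g); plan(g-Rt[:,2]*.11,Rt,10); plan(g-Rt[:,2]*.11,Rt,16)
E
```

```text
[0.45101487 0.30839008 0.02854552]
10 rows: translation [-22.6, -1.2, 15.2] twist [0.0178, -0.0502, 0.0672] |t| 27.3
16 rows: translation [-14.1, -0.5, 9.7] twist [0.0111, -0.0314, 0.042] |t| 17.1
```

```bash
python3 -m pendant '[{"translation":[-22.6,-1.2,15.2],"twist":[0.0178,-0.0502,0.0672],"grip":1},{"translation":[-22.6,-1.2,15.2],"twist":[0.0178,-0.0502,0.0672],"grip":1},{"translation":[-22.6,-1.2,15.2],"twist":[0.0178,-0.0502,0.0672],"grip":1},{"translation":[-22.6,-1.2,15.2],"twist":[0.0178,-0.0502,0.0672],"grip":1},{"translation":[-22.6,-1.2,15.2],"twist":[0.0178,-0.0502,0.0672],"grip":1},{"translation":[-22.6,-1.2,15.2],"twist":[0.0178,-0.0502,0.0672],"grip":1},{"translation":[-22.6,-1.2,15.2],"twist":[0.0178,-0.0502,0.0672],"grip":1},{"translation":[-22.6,-1.2,15.2],"twist":[0.0178,-0.0502,0.0672],"grip":1},{"translation":[-22.6,-1.2,15.2],"twist":[0.0178,-0.0502,0.0672],"grip":1},{"translation":[-22.6,-1.2,15.2],"twist":[0.0178,-0.0502,0.0672],"grip":1}]' 40
python3 - <<'E'
from h import *
st(); Rt=frame(25,-30); g=np.array([.447,.317,.045])+Rt[:,2]*.019
plan(g-Rt[:,2]*.11,Rt,5);plan(g-Rt[:,2]*.11,Rt,10)
E
```

```text
t: 1.1
tool_pos: [0.4288, 0.3503, 0.12]
orientation: [1.452, 2.225, -0.399]
force: [-0.7, 1.0, 0.2]
opening: 0.0928
t 1.1 pos [0.4288 0.3503 0.12  ] R cols
 [[-0.343  0.915  0.212]
 [ 0.785  0.403 -0.471]
 [-0.516  0.004 -0.856]] q [ 0.91  0.33  1.54 -0.47  1.54  0.57] F [-0.7  1.   0.2] op 0.0928
5 rows: translation [0.9, 0.5, -1.4] twist [-0.0014, 0.0038, -0.0041] |t| 1.8
10 rows: translation [0.5, 0.2, -0.7] twist [-0.0007, 0.0019, -0.002] |t| 0.9
```

Run:
```python
from h import *
im,de,c=shot("wrist","w1"); P=cloud("wrist",de,c).reshape(-1,3)
Q=P[(abs(P[:,2]-.075)<.006)&(np.hypot(P[:,0]-.447,P[:,1]-.317)<.045)]
M=np.c_[2*Q[:,:2],np.ones(len(Q))]; s=np.linalg.lstsq(M,(Q[:,:2]**2).sum(1),rcond=None)[0]
print(len(Q),s[:2],np.sqrt(s[2]+s[0]**2+s[1]**2),Q[:,2].max(),Q.min(0),Q.max(0))
Rt=frame(25,-30); g=np.array([.447,.317,.045])+Rt[:,2]*.019; plan(g,Rt,10)
```

```text
1616 [0.4443421  0.31790104] 0.031332547519671204 0.07572004061484697 [0.41147151 0.28338649 0.06900647] [0.47771565 0.35071533 0.07572004]
10 rows: translation [0.9, 0.4, 10.0] twist [-0.0011, 0.0025, -0.0025] |t| 10.0
```

View pics/w1.png

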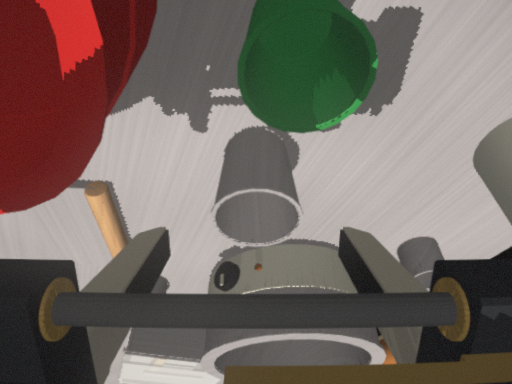

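The wrist view shows the beaker rim at (257,215), centred between the fingers, and the green cup clear at (308,65). Moving in and closing.

```bash
python3 -m pendant '[{"translation":[1,0.2,10],"twist":[-0.001,0.0025,-0.0025],"grip":1},{"translation":[1,0.2,10],"twist":[-0.001,0.0025,-0.0025],"grip":1},{"translation":[1,0.2,10],"twist":[-0.001,0.0025,-0.0025],"grip":1},{"translation":[1,0.2,10],"twist":[-0.001,0.0025,-0.0025],"grip":1},{"translation":[1,0.2,10],"twist":[-0.001,0.0025,-0.0025],"grip":1},{"translation":[1,0.2,10],"twist":[-0.001,0.0025,-0.0025],"grip":1},{"translation":[1,0.2,10],"twist":[-0.001,0.0025,-0.0025],"grip":1},{"translation":[1,0.2,10],"twist":[-0.001,0.0025,-0.0025],"grip":1},{"translation":[1,0.2,10],"twist":[-0.001,0.0025,-0.0025],"grip":1},{"translation":[1,0.2,10],"twist":[-0.001,0.0025,-0.0025],"grip":1}]' 40
python3 -m pendant '[{"translation":[0,0,0],"twist":[0,0,0],"grip":0.2},{"translation":[0,0,0],"twist":[0,0,0],"grip":0},{"translation":[0,0,0],"twist":[0,0,0],"grip":-0.5},{"translation":[0,0,0],"twist":[0,0,0],"grip":-1},{"translation":[0,0,0],"twist":[0,0,0],"grip":-1},{"translation":[0,0,0],"twist":[0,0,0],"grip":-1},{"translation":[0,0,0],"twist":[0,0,0],"grip":-1},{"translation":[0,0,0],"twist":[0,0,0],"grip":-1},{"translation":[0,0,0],"twist":[0,0,0],"grip":-1},{"translation":[0,0,0],"twist":[0,0,0],"grip":-1}]' 40
python3 - <<'E'
from h import *
s=st(); Rt=frame(25,-30); p=s["tool_pos"]+[0,0,.15]; plan(p,Rt,10)
E
```

```text
t: 2.15
tool_pos: [0.4501, 0.3079, 0.0205]
orientation: [1.431, 2.265, -0.38]
force: [2.0, -1.1, 2.9]
opening: 0.0927
t: 3.15
tool_pos: [0.4504, 0.3071, 0.0198]
orientation: [1.431, 2.265, -0.382]
force: [1.1, -1.6, 0.1]
opening: 0.0602
t 3.15 pos [0.4504 0.3071 0.0198] R cols
 [[-0.373  0.903  0.211]
 [ 0.784  0.429 -0.448]
 [-0.496 -0.002 -0.869]] q [ 0.82  0.39  1.67 -0.49  1.33  0.56] F [ 1.1 -1.6  0.1] op 0.0602
10 rows: translation [-7.5, -0.0, -13.0] twist [0.0002, -0.0005, 0.0007] |t| 15.0
```

```bash
python3 -m pendant '[{"translation":[-7.5,0,-13],"twist":[0,0,0],"grip":-1},{"translation":[-7.5,0,-13],"twist":[0,0,0],"grip":-1},{"translation":[-7.5,0,-13],"twist":[0,0,0],"grip":-1},{"translation":[-7.5,0,-13],"twist":[0,0,0],"grip":-1},{"translation":[-7.5,0,-13],"twist":[0,0,0],"grip":-1},{"translation":[-7.5,0,-13],"twist":[0,0,0],"grip":-1},{"translation":[-7.5,0,-13],"twist":[0,0,0],"grip":-1},{"translation":[-7.5,0,-13],"twist":[0,0,0],"grip":-1},{"translation":[-7.5,0,-13],"twist":[0,0,0],"grip":-1},{"translation":[-7.5,0,-13],"twist":[0,0,0],"grip":-1}]' 40
python3 - <<'E'
from h import *
s=st(); Rt=frame(25,-30); g=np.array([.562,.159,.185])+Rt[:,2]*.019; plan(g,Rt,10)
shot("scene","s1")
E
```

```text
t: 4.15
tool_pos: [0.45, 0.3068, 0.1831]
orientation: [1.432, 2.266, -0.38]
force: [0.1, 0.4, -1.7]
opening: 0.0608
t 4.15 pos [0.45   0.3068 0.1831] R cols
 [[-0.374  0.903  0.21 ]
 [ 0.785  0.429 -0.447]
 [-0.494 -0.002 -0.87 ]] q [ 0.82  0.19  1.58 -0.48  1.58  0.43] F [ 0.1  0.4 -1.7] op 0.0608
10 rows: translation [-15.9, 3.8, 10.7] twist [0.0002, -0.0007, 0.0007] |t| 19.5
```

Lifted (−1.7 N, consistent with the beaker's weight). Carrying it over the pot.

```bash
python3 -m pendant '[{"translation":[-16,3.8,10.7],"twist":[0,0,0],"grip":-1},{"translation":[-16,3.8,10.7],"twist":[0,0,0],"grip":-1},{"translation":[-16,3.8,10.7],"twist":[0,0,0],"grip":-1},{"translation":[-16,3.8,10.7],"twist":[0,0,0],"grip":-1},{"translation":[-16,3.8,10.7],"twist":[0,0,0],"grip":-1},{"translation":[-16,3.8,10.7],"twist":[0,0,0],"grip":-1},{"translation":[-16,3.8,10.7],"twist":[0,0,0],"grip":-1},{"translation":[-16,3.8,10.7],"twist":[0,0,0],"grip":-1},{"translation":[-16,3.8,10.7],"twist":[0,0,0],"grip":-1},{"translation":[-16,3.8,10.7],"twist":[0,0,0],"grip":-1}]' 40
python3 - <<'E'
from h import *
s=st(); G=np.array([.562,.159,.185])
for L,n in((60,10),(90,10),(60,15)):
    Rt=frame(25,L); plan(G+Rt[:,2]*.019,Rt,n)
E
```

```text
t: 5.2
tool_pos: [0.571, 0.1476, 0.1735]
orientation: [1.429, 2.269, -0.373]
force: [0.1, 0.4, -1.7]
opening: 0.0608
t 5.2 pos [0.571  0.1476 0.1735] R cols
 [[-0.376  0.902  0.214]
 [ 0.785  0.433 -0.443]
 [-0.492  0.002 -0.871]] q [ 0.48  0.15  1.64 -0.52  1.4   0.14] F [ 0.1  0.4 -1.7] op 0.0608
10 rows: translation [3.4, -0.3, 0.4] twist [-0.0002, 0.1561, 0.0012] |t| 3.4
10 rows: translation [4.2, -0.3, 0.4] twist [-0.0005, 0.2085, 0.0013] |t| 4.2
15 rows: translation [2.2, -0.2, 0.3] twist [-0.0001, 0.1041, 0.0008] |t| 2.3
```

```bash
python3 -m pendant '[{"translation":[2.9,-0.2,0.3],"twist":[0,0.13,0.001],"grip":-1},{"translation":[2.9,-0.2,0.3],"twist":[0,0.13,0.001],"grip":-1},{"translation":[2.9,-0.2,0.3],"twist":[0,0.13,0.001],"grip":-1},{"translation":[2.9,-0.2,0.3],"twist":[0,0.13,0.001],"grip":-1},{"translation":[2.9,-0.2,0.3],"twist":[0,0.13,0.001],"grip":-1},{"translation":[2.9,-0.2,0.3],"twist":[0,0.13,0.001],"grip":-1},{"translation":[2.9,-0.2,0.3],"twist":[0,0.13,0.001],"grip":-1},{"translation":[2.9,-0.2,0.3],"twist":[0,0.13,0.001],"grip":-1},{"translation":[2.9,-0.2,0.3],"twist":[0,0.13,0.001],"grip":-1},{"translation":[2.9,-0.2,0.3],"twist":[0,0.13,0.001],"grip":-1}]' 40
python3 - <<'E'
from h import *
s=st(); G=np.array([.562,.159,.18])
for L in(85,92):
    Rt=frame(25,L); plan(G+Rt[:,2]*.019,Rt,10)
E
```

```text
t: 6.2
tool_pos: [0.5604, 0.1701, 0.1791]
orientation: [-1.27, -2.023, -0.572]
force: [0.4, -0.5, -2.6]
opening: 0.061
t 6.2 pos [0.5604 0.1701 0.1791] R cols
 [[-0.3    0.903 -0.308]
 [ 0.608  0.43   0.668]
 [ 0.735  0.013 -0.678]] q [-0.2   0.46  1.39  0.66  1.8  -0.66] F [ 0.4 -0.5 -2.6] op 0.061
10 rows: translation [0.3, -0.3, 0.8] twist [-0.0002, 0.0658, 0.0016] |t| 0.9
10 rows: translation [0.5, -0.3, 0.7] twist [-0.0003, 0.078, 0.0016] |t| 0.9
```

```bash
python3 -m pendant '[{"translation":[0.5,-0.3,0.7],"twist":[0,0.078,0.0016],"grip":-1},{"translation":[0.5,-0.3,0.7],"twist":[0,0.078,0.0016],"grip":-1},{"translation":[0.5,-0.3,0.7],"twist":[0,0.078,0.0016],"grip":-1},{"translation":[0.5,-0.3,0.7],"twist":[0,0.078,0.0016],"grip":-1},{"translation":[0.5,-0.3,0.7],"twist":[0,0.078,0.0016],"grip":-1},{"translation":[0.5,-0.3,0.7],"twist":[0,0.078,0.0016],"grip":-1},{"translation":[0.5,-0.3,0.7],"twist":[0,0.078,0.0016],"grip":-1},{"translation":[0.5,-0.3,0.7],"twist":[0,0.078,0.0016],"grip":-1},{"translation":[0.5,-0.3,0.7],"twist":[0,0.078,0.0016],"grip":-1},{"translation":[0.5,-0.3,0.7],"twist":[0,0.078,0.0016],"grip":-1}]' 40
python3 - <<'E'
from h import *
s=st(); im,de,c=shot("scene","s2"); b,_,_=shot("top","t2")
cv2.imwrite("pics/pour.png",np.hstack([cv2.resize(im[150:320,180:380],(400,340)),cv2.resize(b[90:260,110:310],(400,340))])[:,:,::-1])
E
```

```text
t: 7.2
tool_pos: [0.556, 0.1692, 0.1775]
orientation: [-0.851, -1.328, -0.901]
force: [0.4, 0.2, -2.0]
opening: 0.0607
t 7.2 pos [0.556  0.1692 0.1775] R cols
 [[ 0.029  0.907 -0.42 ]
 [-0.055  0.421  0.905]
 [ 0.998 -0.003  0.062]] q [-0.31  1.    1.17  1.15  2.2  -0.71] F [ 0.4  0.2 -2. ] op 0.0607
```

View pics/pour.png

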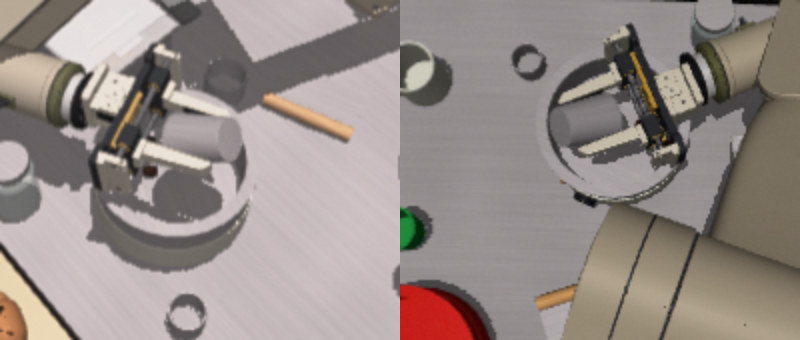

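```bash
python3 -m pendant '[{"translation":[2,0,0.4],"twist":[0,0.04,0],"grip":-1},{"translation":[2,0,0.4],"twist":[0,0.04,0],"grip":-1},{"translation":[2,0,0.4],"twist":[0,0.04,0],"grip":-1},{"translation":[2,0,0.4],"twist":[0,0.04,0],"grip":-1},{"translation":[2,0,0.4],"twist":[0,0.04,0],"grip":-1},{"translation":[0,0,0],"twist":[0,0,0],"grip":-1},{"translation":[0,0,0],"twist":[0,0,0],"grip":-1},{"translation":[0,0,0],"twist":[0,0,0],"grip":-1},{"translation":[0,0,0],"twist":[0,0,0],"grip":-1},{"translation":[0,0,0],"twist":[0,0,0],"grip":-1}]' 40
python3 - <<'E'
from h import *
s=st()
G=s["tool_pos"]-R.from_rotvec(s["orientation"]).as_matrix()[:,2]*.019; print(G)
for L,n in((15,10),):
    Rt=frame(25,L); plan(np.array([.55,.165,.20])+Rt[:,2]*.019,Rt,n)
im,de,c=shot("scene","s3")
P=cloud("scene",de,c); hsv=cv2.cvtColor(im,cv2.COLOR_RGB2HSV); m=(im.sum(2)<130)
d=np.hypot(P[...,0]-.581,P[...,1]-.118); m&=(d<.095)&(P[...,2]<.075)&(P[...,2]>.03)
n,l,stt,ce=cv2.connectedComponentsWithStats(m.astype(np.uint8)); print(stt[1:,4],ce[1:].round())
E
```

```text
t: 8.3
tool_pos: [0.5571, 0.1687, 0.1928]
orientation: [-0.731, -1.157, -0.965]
force: [0.7, 0.5, -0.3]
opening: 0.0605
t 8.3 pos [0.5571 0.1687 0.1928] R cols
 [[ 0.107  0.906 -0.41 ]
 [-0.24   0.423  0.874]
 [ 0.965  0.005  0.262]] q [-0.29  1.11  1.13  1.31  2.3  -0.67] F [ 0.7  0.5 -0.3] op 0.0605
[0.56492125 0.15211313 0.18785753]
10 rows: translation [-0.9, -0.8, 1.0] twist [0.0002, -0.1575, 0.0005] |t| 1.6
[1 1] [[254. 215.]
 [258. 218.]]
```

```bash
python3 -m pendant '[{"translation":[-0.5,-0.8,-1],"twist":[0,-0.145,0],"grip":-1},{"translation":[-0.5,-0.8,-1],"twist":[0,-0.145,0],"grip":-1},{"translation":[-0.5,-0.8,-1],"twist":[0,-0.145,0],"grip":-1},{"translation":[-0.5,-0.8,-1],"twist":[0,-0.145,0],"grip":-1},{"translation":[-0.5,-0.8,-1],"twist":[0,-0.145,0],"grip":-1},{"translation":[-0.5,-0.8,-1],"twist":[0,-0.145,0],"grip":-1},{"translation":[-0.5,-0.8,-1],"twist":[0,-0.145,0],"grip":-1},{"translation":[-0.5,-0.8,-1],"twist":[0,-0.145,0],"grip":-1},{"translation":[-0.5,-0.8,-1],"twist":[0,-0.145,0],"grip":-1},{"translation":[-0.5,-0.8,-1],"twist":[0,-0.145,0],"grip":-1}]' 40
python3 - <<'E'
from h import *
s=st()
Rt=frame(25,-30); plan(np.array([.447,.317,.15])+Rt[:,2]*.019,Rt,10)
E
```

```text
t: 9.35
tool_pos: [0.5542, 0.1504, 0.1859]
orientation: [-1.531, -2.383, -0.271]
force: [-0.1, 0.8, -2.2]
opening: 0.0608
t 9.35 pos [0.5542 0.1504 0.1859] R cols
 [[-0.39   0.909 -0.144]
 [ 0.854  0.416  0.313]
 [ 0.344 -0.001 -0.939]] q [-0.03  0.19  1.53  0.31  1.59 -0.48] F [-0.1  0.8 -2.2] op 0.0608
10 rows: translation [19.5, -2.8, 4.6] twist [-0.0002, -0.0875, -0.0007] |t| 20.2
```

```bash
python3 -m pendant '[{"translation":[19.5,-2.8,2.6],"twist":[0,-0.0875,-0.0007],"grip":-1},{"translation":[19.5,-2.8,2.6],"twist":[0,-0.0875,-0.0007],"grip":-1},{"translation":[19.5,-2.8,2.6],"twist":[0,-0.0875,-0.0007],"grip":-1},{"translation":[19.5,-2.8,2.6],"twist":[0,-0.0875,-0.0007],"grip":-1},{"translation":[19.5,-2.8,2.6],"twist":[0,-0.0875,-0.0007],"grip":-1},{"translation":[19.5,-2.8,2.6],"twist":[0,-0.0875,-0.0007],"grip":-1},{"translation":[19.5,-2.8,2.6],"twist":[0,-0.0875,-0.0007],"grip":-1},{"translation":[19.5,-2.8,2.6],"twist":[0,-0.0875,-0.0007],"grip":-1},{"translation":[19.5,-2.8,2.6],"twist":[0,-0.0875,-0.0007],"grip":-1},{"translation":[19.5,-2.8,2.6],"twist":[0,-0.0875,-0.0007],"grip":-1}]' 40
python3 - <<'E'
from h import *
s=st()
Rt=frame(25,-30); plan(np.array([.4463,.317,.0375])+Rt[:,2]*.019,Rt,10)
im,de,c=shot("scene","s4"); b,_,_=shot("top","t4")
cv2.imwrite("pics/chk.png",np.hstack([cv2.resize(im[150:320,200:400],(400,340)),cv2.resize(b[90:260,110:310],(400,340))])[:,:,::-1])
E
```

```text
t: 10.35
tool_pos: [0.4497, 0.3159, 0.1607]
orientation: [1.423, 2.213, -0.376]
force: [0.1, -0.2, -1.1]
opening: 0.0609
t 10.35 pos [0.4497 0.3159 0.1607] R cols
 [[-0.345  0.906  0.244]
 [ 0.775  0.422 -0.471]
 [-0.53   0.027 -0.847]] q [ 0.86  0.24  1.58 -0.52  1.55  0.5 ] F [ 0.1 -0.2 -1.1] op 0.0609
10 rows: translation [6.6, -0.5, 12.3] twist [0.0023, 0.0036, -0.0015] |t| 14.0
```

View pics/chk.png

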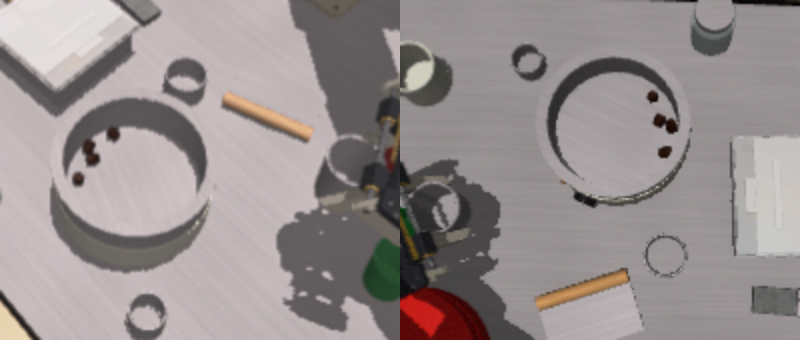

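The picture shows all four lumps in the pot, at (113,133), (88,146), (92,159) and (78,179) in the left half. Lowering the empty beaker to 15 mm above its old spot.

```bash
python3 -m pendant '[{"translation":[5.8,-0.5,10.6],"twist":[0.0023,0.0036,-0.0015],"grip":-1},{"translation":[5.8,-0.5,10.6],"twist":[0.0023,0.0036,-0.0015],"grip":-1},{"translation":[5.8,-0.5,10.6],"twist":[0.0023,0.0036,-0.0015],"grip":-1},{"translation":[5.8,-0.5,10.6],"twist":[0.0023,0.0036,-0.0015],"grip":-1},{"translation":[5.8,-0.5,10.6],"twist":[0.0023,0.0036,-0.0015],"grip":-1},{"translation":[5.8,-0.5,10.6],"twist":[0.0023,0.0036,-0.0015],"grip":-1},{"translation":[5.8,-0.5,10.6],"twist":[0.0023,0.0036,-0.0015],"grip":-1},{"translation":[5.8,-0.5,10.6],"twist":[0.0023,0.0036,-0.0015],"grip":-1},{"translation":[5.8,-0.5,10.6],"twist":[0.0023,0.0036,-0.0015],"grip":-1},{"translation":[0,0,0],"twist":[0,0,0],"grip":-1}]' 40
python3 - <<'E'
from h import *
s=st()
Rt=R.from_rotvec([1.431,2.265,-.381]).as_matrix(); plan([.4502,.307,.0205],Rt,5)
im,de,c=shot("wrist","w5"); P=cloud("wrist",de,c)
m=(np.hypot(P[...,0]-.447,P[...,1]-.317)<.045)&(P[...,2]>.05)&(P[...,2]<.12)
Q=P[m]; dz=s["tool_pos"][2]-.0198
# rim = upper envelope by azimuth
a=np.degrees(np.arctan2(Q[:,1]-.317,Q[:,0]-.447))
for k in range(-180,180,30):
    q=Q[(a>=k)&(a<k+30)]
    if len(q): print(k,len(q),q[:,2].max().round(4),q[q[:,2].argmax()].round(3))
print("expected rim",.075+dz)
E
```

```text
t: 11.45
tool_pos: [0.4465, 0.3067, 0.0386]
orientation: [1.44, 2.261, -0.394]
force: [0.0, 0.2, -1.7]
opening: 0.0607
t 11.45 pos [0.4465 0.3067 0.0386] R cols
 [[-0.369  0.907  0.202]
 [ 0.785  0.421 -0.454]
 [-0.497 -0.009 -0.868]] q [ 0.83  0.36  1.66 -0.48  1.37  0.55] F [ 0.   0.2 -1.7] op 0.0607
5 rows: translation [1.6, 0.7, 3.3] twist [-0.0022, 0.0004, -0.0008] |t| 3.7
-180 883 0.1029 [0.406 0.317 0.103]
-150 635 0.0946 [0.419 0.295 0.095]
-120 984 0.0944 [0.433 0.288 0.094]
-90 1015 0.094 [0.448 0.286 0.094]
-60 862 0.0939 [0.463 0.295 0.094]
-30 584 0.0936 [0.472 0.314 0.094]
0 289 0.0935 [0.472 0.327 0.094]
30 1521 0.1051 [0.464 0.346 0.105]
60 2417 0.1132 [0.457 0.361 0.113]
90 3018 0.0904 [0.431 0.349 0.09 ]
120 3493 0.0903 [0.426 0.346 0.09 ]
150 2146 0.111 [0.403 0.325 0.111]
expected rim 0.09375830076807522
```

```bash
python3 -m pendant '[{"translation":[1.6,0.7,3.2],"twist":[-0.002,0.009,-0.001],"grip":-1},{"translation":[1.6,0.7,3.2],"twist":[-0.002,0.009,-0.001],"grip":-1},{"translation":[1.6,0.7,3.2],"twist":[-0.002,0.009,-0.001],"grip":-1},{"translation":[1.6,0.7,3.2],"twist":[-0.002,0.009,-0.001],"grip":-1},{"translation":[0.5,0,1],"twist":[0,0,0],"grip":-1},{"translation":[0,0,0],"twist":[0,0,0],"grip":-1},{"translation":[0,0,0],"twist":[0,0,0],"grip":-1},{"translation":[0,0,0],"twist":[0,0,0],"grip":-1},{"translation":[0,0,0],"twist":[0,0,0],"grip":-1},{"translation":[0,0,0],"twist":[0,0,0],"grip":-1}]' 40
python3 -c "
from h import *
st()"
```

```text
t: 12.5
tool_pos: [0.4513, 0.3095, 0.0254]
orientation: [1.451, 2.293, -0.352]
force: [1.0, -0.1, -1.1]
opening: 0.061
t 12.5 pos [0.4513 0.3095 0.0254] R cols
 [[-0.38   0.903  0.2  ]
 [ 0.802  0.429 -0.416]
 [-0.461  0.002 -0.887]] q [ 0.81  0.36  1.68 -0.46  1.31  0.53] F [ 1.  -0.1 -1.1] op 0.061
```

```bash
python3 -m pendant '[{"translation":[0.6,0,1.1],"twist":[0,0,0],"grip":-1},{"translation":[0.6,0,1.1],"twist":[0,0,0],"grip":-1},{"translation":[0.6,0,1.1],"twist":[0,0,0],"grip":-1},{"translation":[0.5,0,0.9],"twist":[0,0,0],"grip":-1},{"translation":[0,0,0],"twist":[0,0,0],"grip":-1},{"translation":[0,0,0],"twist":[0,0,0],"grip":-1},{"translation":[0,0,0],"twist":[0,0,0],"grip":-1},{"translation":[0,0,0],"twist":[0,0,0],"grip":-1},{"translation":[0,0,0],"twist":[0,0,0],"grip":-1},{"translation":[0,0,0],"twist":[0,0,0],"grip":-1}]' 40
```

```text
t: 13.5
tool_pos: [0.4512, 0.3098, 0.0202]
orientation: [1.45, 2.293, -0.352]
force: [0.5, 0.2, -0.9]
opening: 0.0609
```

```bash
python3 -m pendant '[{"translation":[0.5,0,0.9],"twist":[0,0,0],"grip":-1},{"translation":[0.5,0,0.9],"twist":[0,0,0],"grip":-1},{"translation":[0,0,0],"twist":[0,0,0],"grip":-1},{"translation":[0,0,0],"twist":[0,0,0],"grip":0.35},{"translation":[0,0,0],"twist":[0,0,0],"grip":0.4},{"translation":[0,0,0],"twist":[0,0,0],"grip":0.5},{"translation":[0,0,0],"twist":[0,0,0],"grip":0.7},{"translation":[0,0,0],"twist":[0,0,0],"grip":1},{"translation":[0,0,0],"twist":[0,0,0],"grip":1},{"translation":[0,0,0],"twist":[0,0,0],"grip":1}]' 40
python3 - <<'E'
from h import *
s=st(); Rt=R.from_rotvec(s["orientation"]).as_matrix(); plan(s["tool_pos"]-Rt[:,2]*.18,Rt,10)
E
```

```text
t: 14.5
tool_pos: [0.4517, 0.3105, 0.0201]
orientation: [1.451, 2.292, -0.35]
force: [0.2, -0.6, -0.3]
opening: 0.0922
t 14.5 pos [0.4517 0.3105 0.0201] R cols
 [[-0.379  0.903  0.201]
 [ 0.802  0.429 -0.415]
 [-0.461  0.004 -0.887]] q [ 0.81  0.37  1.68 -0.46  1.31  0.54] F [ 0.2 -0.6 -0.3] op 0.0922
10 rows: translation [-0.0, 0.0, -18.0] twist [0.0, -0.0, -0.0] |t| 18.0
```

```bash
python3 -m pendant '[{"translation":[0,0,-20],"twist":[0,0,0],"grip":1},{"translation":[0,0,-20],"twist":[0,0,0],"grip":1},{"translation":[0,0,-20],"twist":[0,0,0],"grip":1},{"translation":[0,0,-20],"twist":[0,0,0],"grip":1},{"translation":[0,0,-20],"twist":[0,0,0],"grip":1},{"translation":[0,0,-20],"twist":[0,0,0],"grip":1},{"translation":[0,0,-20],"twist":[0,0,0],"grip":1},{"translation":[0,0,-20],"twist":[0,0,0],"grip":1},{"translation":[0,0,-20],"twist":[0,0,0],"grip":1},{"translation":[0,0,-20],"twist":[0,0,0],"grip":1}]' 60
python3 - <<'E'
from h import *
s=st(); im,de,c=shot("top","t6"); P=cloud("top",de,c).reshape(-1,3)
Q=P[(abs(P[:,2]-.075)<.006)&(np.hypot(P[:,0]-.447,P[:,1]-.317)<.06)]
print(len(Q),(Q.min(0)+Q.max(0))/2,Q.max(0)-Q.min(0))
plan([.485,-.285,.23],frame(0,0),20)
plan([.46,.02,.26],frame(10,-10),10)
E
```

```text
t: 15.5
tool_pos: [0.4085, 0.3934, 0.2]
orientation: [1.451, 2.293, -0.362]
force: [-0.0, -0.0, 0.6]
opening: 0.0931
t 15.5 pos [0.4085 0.3934 0.2   ] R cols
 [[-0.38   0.904  0.195]
 [ 0.8    0.427 -0.421]
 [-0.464 -0.004 -0.886]] q [ 0.95  0.29  1.42 -0.42  1.67  0.51] F [-0.  -0.   0.6] op 0.0931
111 [0.44622617 0.32252439 0.07468912] [0.06629112 0.06538458 0.01108414]
20 rows: translation [-33.9, -4.1, 7.3] twist [0.0053, 0.0236, 0.0217] |t| 34.9
10 rows: translation [-37.2, -7.0, 7.2] twist [0.0086, 0.0304, 0.0254] |t| 38.6
```

```bash
for i in 1 2; do python3 -m pendant '[{"translation":[-34,-4.1,7.3],"twist":[0.0053,0.0236,0.0217],"grip":1},{"translation":[-34,-4.1,7.3],"twist":[0.0053,0.0236,0.0217],"grip":1},{"translation":[-34,-4.1,7.3],"twist":[0.0053,0.0236,0.0217],"grip":1},{"translation":[-34,-4.1,7.3],"twist":[0.0053,0.0236,0.0217],"grip":1},{"translation":[-34,-4.1,7.3],"twist":[0.0053,0.0236,0.0217],"grip":1},{"translation":[-34,-4.1,7.3],"twist":[0.0053,0.0236,0.0217],"grip":1},{"translation":[-34,-4.1,7.3],"twist":[0.0053,0.0236,0.0217],"grip":1},{"translation":[-34,-4.1,7.3],"twist":[0.0053,0.0236,0.0217],"grip":1},{"translation":[-34,-4.1,7.3],"twist":[0.0053,0.0236,0.0217],"grip":1},{"translation":[-34,-4.1,7.3],"twist":[0.0053,0.0236,0.0217],"grip":1}]' 60; done
python3 - <<'E'
from h import *
s=st(); im,de,c=shot("wrist","w7")
hsv=cv2.cvtColor(im,cv2.COLOR_RGB2HSV); m=cv2.inRange(hsv,(8,80,80),(25,255,255))
for q in cv2.findContours(m,0,1)[0]:
    if cv2.contourArea(q)<150: continue
    W=onplane("wrist",q.reshape(-1,2),.023,c); r=cv2.minAreaRect((W[:,:2]*1000).astype(np.float32)); print(cv2.boundingRect(q),np.round(cv2.boxPoints(r),1).tolist())
E
```

```text
t: 16.55
tool_pos: [0.4855, 0.0511, 0.2543]
orientation: [1.837, 2.291, -0.181]
force: [0.3, -0.1, 0.3]
opening: 0.0934
t: 17.55
tool_pos: [0.4828, -0.3133, 0.2184]
orientation: [-2.229, -2.203, -0.023]
force: [1.3, -0.2, -0.2]
opening: 0.0928
t 17.55 pos [ 0.4828 -0.3133  0.2184] R cols
 [[ 0.012  1.     0.005]
 [ 1.    -0.012  0.015]
 [ 0.015  0.005 -1.   ]] q [-0.67  0.07  1.55  0.02  1.52 -0.66] F [ 1.3 -0.2 -0.2] op 0.0928
(39, 285, 18, 55) [[189.89999389648438, -531.5], [207.89999389648438, -537.2999877929688], [233.8000030517578, -456.29998779296875], [215.89999389648438, -450.5]]
(246, 98, 18, 106) [[475.0, -349.8999938964844], [493.29998779296875, -350.0], [493.8999938964844, -234.10000610351562], [475.6000061035156, -234.0]]
(105, 65, 21, 90) [[322.3999938964844, -290.70001220703125], [341.70001220703125, -291.8999938964844], [347.70001220703125, -198.3000030517578], [328.3999938964844, -197.10000610351562]]
```

View pics/w7.png

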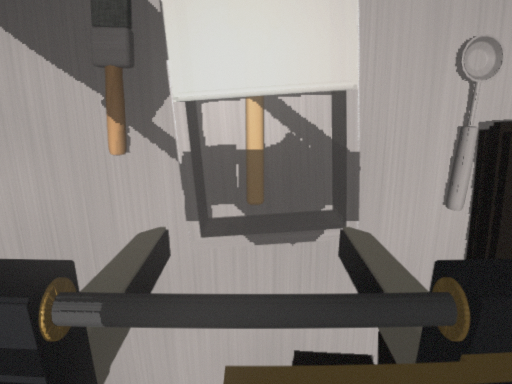

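The view shows the handle at (255,98–203), the lid edge at row ~93, and the pan's inner side walls at columns ~200 and 340. The left gap is small, so I'll open only to about 50 mm before going in.

Run:
```python
from h import *
z=np.load("w7.npz"); c=(z["k"],z["D"],z["T"])
print("lid edge",onplane("wrist",[(200,97),(262,94),(330,90)],.066,c).round(4))
print("front flange",onplane("wrist",[(203,237),(268,233),(335,229)],.065,c).round(4))
print("sides",onplane("wrist",[(180,140),(356,140)],.065,c).round(4))
plan([.4845,-.290,.09],frame(0,0),10)
```

```text
lid edge [[ 0.434  -0.2331  0.066 ]
 [ 0.4918 -0.2313  0.066 ]
 [ 0.5551 -0.2282  0.066 ]]
front flange [[ 0.4294 -0.3733  0.065 ]
 [ 0.497  -0.3699  0.065 ]
 [ 0.5666 -0.3666  0.065 ]]
sides [[ 0.4125 -0.2728  0.065 ]
 [ 0.5825 -0.275   0.065 ]]
10 rows: translation [2.7, 0.3, 12.6] twist [0.0002, -0.0015, -0.0017] |t| 12.9
```

```bash
python3 -m pendant '[{"translation":[2.7,0.3,12],"twist":[0,-0.0015,0],"grip":0.07},{"translation":[2.7,0.3,12],"twist":[0,-0.0015,0],"grip":0.07},{"translation":[2.7,0.3,12],"twist":[0,-0.0015,0],"grip":0.07},{"translation":[2.7,0.3,12],"twist":[0,-0.0015,0],"grip":0.07},{"translation":[2.7,0.3,12],"twist":[0,-0.0015,0],"grip":0.07},{"translation":[2.7,0.3,12],"twist":[0,-0.0015,0],"grip":0.07},{"translation":[2.7,0.3,12],"twist":[0,-0.0015,0],"grip":0.07},{"translation":[2.7,0.3,12],"twist":[0,-0.0015,0],"grip":0.07},{"translation":[2.7,0.3,12],"twist":[0,-0.0015,0],"grip":0.07},{"translation":[0,0,0],"twist":[0,0,0],"grip":0.07}]' 60
python3 - <<'E'
from h import *
st(); plan([.4845,-.290,.012],frame(0,0),9)
E
```

```text
t: 18.6
tool_pos: [0.4827, -0.2866, 0.0957]
orientation: [-2.235, -2.203, -0.002]
force: [0.6, 0.5, -0.4]
opening: 0.0499
t 18.6 pos [ 0.4827 -0.2866  0.0957] R cols
 [[ 0.014  1.    -0.001]
 [ 1.    -0.014  0.003]
 [ 0.003 -0.002 -1.   ]] q [-0.63  0.12  1.73  0.    1.3  -0.61] F [ 0.6  0.5 -0.4] op 0.0499
9 rows: translation [-0.4, 0.2, 9.3] twist [-0.0002, -0.0003, -0.0016] |t| 9.3
```

```bash
python3 -m pendant '[{"translation":[-0.4,0.2,8.6],"twist":[0,0,-0.0016],"grip":0.07},{"translation":[-0.4,0.2,8.6],"twist":[0,0,-0.0016],"grip":0.07},{"translation":[-0.4,0.2,8.6],"twist":[0,0,-0.0016],"grip":0.07},{"translation":[-0.4,0.2,8.6],"twist":[0,0,-0.0016],"grip":0.07},{"translation":[-0.4,0.2,8.6],"twist":[0,0,-0.0016],"grip":0.07},{"translation":[-0.4,0.2,8.6],"twist":[0,0,-0.0016],"grip":0.07},{"translation":[-0.4,0.2,8.6],"twist":[0,0,-0.0016],"grip":0.07},{"translation":[-0.4,0.2,8.6],"twist":[0,0,-0.0016],"grip":0.07},{"translation":[-0.4,0.2,8],"twist":[0,0,-0.0016],"grip":0.07},{"translation":[0,0,0],"twist":[0,0,0],"grip":0.07}]' 60
python3 -c "
from h import *
st(); plan([.4845,-.290,.008],frame(0,0),4)"
```

```text
t: 19.6
tool_pos: [0.4851, -0.2916, 0.0127]
orientation: [-2.22, -2.221, -0.002]
force: [-0.4, 0.3, 0.3]
opening: 0.05
t 19.6 pos [ 0.4851 -0.2916  0.0127] R cols
 [[-0.001  1.    -0.   ]
 [ 1.     0.001  0.002]
 [ 0.002 -0.    -1.   ]] q [-0.63  0.24  1.76  0.    1.14 -0.63] F [-0.4  0.3  0.3] op 0.05
4 rows: translation [0.4, -0.1, 1.2] twist [-0.0001, -0.0005, 0.0002] |t| 1.3
```

```bash
python3 -m pendant '[{"translation":[0,0,1.5],"twist":[0,0,0],"grip":0.07},{"translation":[0,0,1.5],"twist":[0,0,0],"grip":0.07},{"translation":[0,0,0.5],"twist":[0,0,0],"grip":0.07},{"translation":[0,0,0],"twist":[0,0,0],"grip":-0.2},{"translation":[0,0,0],"twist":[0,0,0],"grip":-0.6},{"translation":[0,0,0],"twist":[0,0,0],"grip":-1},{"translation":[0,0,0],"twist":[0,0,0],"grip":-1},{"translation":[0,0,0],"twist":[0,0,0],"grip":-1},{"translation":[0,0,0],"twist":[0,0,0],"grip":-1},{"translation":[0,0,0],"twist":[0,0,0],"grip":-1}]' 60
python3 - <<'E'
from h import *
s=st(); p=s["tool_pos"]; f=lambda L:frame(0,L)
# tilt about blade tip: tip at y=-.349+.270, z=.003+.010 (blade lower edge ~.0085)
tip=np.array([p[0],-.080,.010])
for L,lift in((-15,.002),):
    Rr=R.from_rotvec([-np.radians(15),0,0]).as_matrix()
    q=tip+Rr@(p-tip)+[0,0,lift]; print(q); plan(q,f(L),10)
    # pull along handle axis
    d=-f(L)[:,0]; print(d)
E
```

```text
t: 20.6
tool_pos: [0.4863, -0.2924, 0.0108]
orientation: [2.22, 2.221, 0.003]
force: [0.7, 0.8, -0.5]
opening: 0.0193
t 20.6 pos [ 0.4863 -0.2924  0.0108] R cols
 [[-0.001  1.     0.002]
 [ 1.     0.001  0.   ]
 [ 0.     0.002 -1.   ]] q [-0.63  0.24  1.76  0.    1.14 -0.63] F [ 0.7  0.8 -0.5] op 0.0193
[ 0.48629055 -0.28497605  0.06772418]
10 rows: translation [0.1, 0.0, -5.8] twist [0.0002, -0.0262, 0.0001] |t| 5.8
[-0.         -0.96592583  0.25881905]
```

```bash
python3 -m pendant '[{"translation":[0.1,0,-5.8],"twist":[0,-0.026,0],"grip":-1},{"translation":[0.1,0,-5.8],"twist":[0,-0.026,0],"grip":-1},{"translation":[0.1,0,-5.8],"twist":[0,-0.026,0],"grip":-1},{"translation":[0.1,0,-5.8],"twist":[0,-0.026,0],"grip":-1},{"translation":[0.1,0,-5.8],"twist":[0,-0.026,0],"grip":-1},{"translation":[0.1,0,-5.8],"twist":[0,-0.026,0],"grip":-1},{"translation":[0.1,0,-5.8],"twist":[0,-0.026,0],"grip":-1},{"translation":[0.1,0,-5.8],"twist":[0,-0.026,0],"grip":-1},{"translation":[0,0,0],"twist":[0,0,0],"grip":-1},{"translation":[0,0,0],"twist":[0,0,0],"grip":-1}]' 60
python3 - <<'E'
from h import *
s=st(); p=s["tool_pos"]; f=lambda L:frame(0,L)
tip0=np.array([.4863,-.080,.010]); p0=np.array([.4863,-.2924,.0108])
M=R.from_rotvec(s["orientation"]).as_matrix()@f(0).T
print("tip now",p+M@(tip0-p0)); 
Rr=R.from_rotvec([-np.radians(15),0,0]).as_matrix(); q=tip0+Rr@(p0-tip0)+[0,0,.002]; plan(q,f(-15),4)
b,_,_=shot("top","t8"); a,_,_=shot("scene","s8"); w,_,_=shot("wrist","w8")
cv2.imwrite("pics/tilt.png",np.hstack([cv2.resize(a[80:240,100:300],(400,320)),cv2.resize(w,(400,320))])[:,:,::-1])
E
```

```text
t: 21.6
tool_pos: [0.4874, -0.2853, 0.0627]
orientation: [2.095, 2.101, -0.234]
force: [0.5, 0.8, -0.0]
opening: 0.0191
t 21.6 pos [ 0.4874 -0.2853  0.0627] R cols
 [[-0.002  1.     0.006]
 [ 0.974  0.003 -0.226]
 [-0.226  0.006 -0.974]] q [-0.49  0.07  1.86 -0.22  1.1  -0.4 ] F [ 0.5  0.8 -0. ] op 0.0191
tip now [ 0.48695172 -0.07856582  0.01385453]
4 rows: translation [-0.2, -0.3, -1.2] twist [0.0016, -0.0084, 0.0005] |t| 1.3
```

View pics/tilt.png

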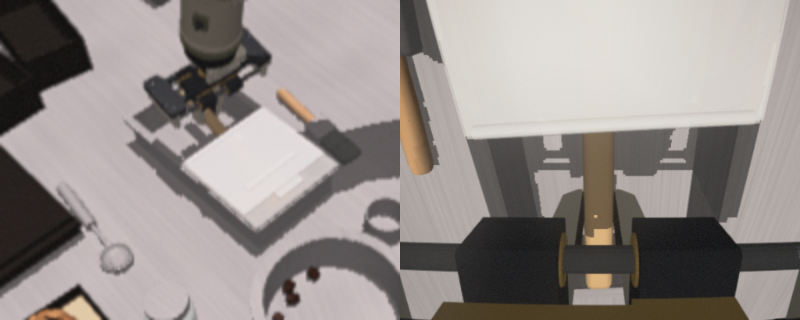

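Run:
```python
from h import *
z=np.load("w8.npz"); P=cloud("wrist",z["de"],(z["k"],z["D"],z["T"]))
for v in (150,156,161,164,170,180,190,200,220,240,255): print(v,P[v,247:262:7].round(4).tolist())
```

```text
150 [[0.4837, -0.2271, 0.0732], [0.4867, -0.227, 0.0734], [0.4897, -0.2267, 0.0741]]
156 [[0.4837, -0.2302, 0.0725], [0.4868, -0.2303, 0.0721], [0.4898, -0.2302, 0.0725]]
161 [[0.4835, -0.2368, 0.0627], [0.4868, -0.2364, 0.0637], [0.4901, -0.2366, 0.0633]]
164 [[0.4835, -0.2385, 0.0624], [0.4868, -0.2383, 0.0628], [0.4901, -0.2379, 0.0638]]
170 [[0.4835, -0.2406, 0.0645], [0.4868, -0.2412, 0.0634], [0.4902, -0.2415, 0.0627]]
180 [[0.4835, -0.2457, 0.0649], [0.4868, -0.2455, 0.0653], [0.4902, -0.2459, 0.0646]]
190 [[0.4834, -0.2503, 0.0666], [0.4868, -0.2504, 0.0663], [0.4902, -0.2505, 0.0662]]
200 [[0.4834, -0.256, 0.0663], [0.4868, -0.2551, 0.0679], [0.4902, -0.2557, 0.0668]]
220 [[0.4833, -0.2656, 0.0694], [0.4868, -0.2661, 0.0688], [0.4903, -0.2667, 0.0679]]
240 [[0.4833, -0.2762, 0.0718], [0.4868, -0.2774, 0.0702], [0.4904, -0.2764, 0.0716]]
255 [[0.4833, -0.2836, 0.0745], [0.4868, -0.284, 0.0741], [0.4904, -0.2842, 0.0738]]
```

The handle's top is about 3 mm below the lid's underside at the edge, so I'll lower it 4 mm and then pull along its own axis.

```bash
python3 -m pendant '[{"translation":[0,0,2],"twist":[0,0,0],"grip":-1},{"translation":[0,0,1.7],"twist":[0,0,0],"grip":-1},{"translation":[-6,0,0],"twist":[0,0,0],"grip":-1},{"translation":[-10,0,0],"twist":[0,0,0],"grip":-1},{"translation":[-10,0,0],"twist":[0,0,0],"grip":-1},{"translation":[-10,0,0],"twist":[0,0,0],"grip":-1},{"translation":[-10,0,0],"twist":[0,0,0],"grip":-1},{"translation":[-10,0,0],"twist":[0,0,0],"grip":-1},{"translation":[-10,0,0],"twist":[0,0,0],"grip":-1},{"translation":[0,0,0],"twist":[0,0,0],"grip":-1}]' 60
cat > chk.py <<'E'
from h import *
s=st(); p=s["tool_pos"]
tip0=np.array([.4863,-.079,.012]); p0=np.array([.4863,-.2924,.0108])
M=R.from_rotvec(s["orientation"]).as_matrix()@frame(0,0).T
print("tip",p+M@(tip0-p0))
im,de,c=shot("wrist","w%d"%int(s["t"]*100)); P=cloud("wrist",de,c)
for v in range(20,260,20): print(v,P[v,254].round(4).tolist())
E
python3 chk.py
```

```text
t: 22.75
tool_pos: [0.4861, -0.3592, 0.0741]
orientation: [2.1, 2.098, -0.236]
force: [-0.6, -0.2, 0.2]
opening: 0.0191
t 22.75 pos [ 0.4861 -0.3592  0.0741] R cols
 [[ 0.001  1.     0.004]
 [ 0.974 -0.    -0.226]
 [-0.226  0.004 -0.974]] q [-0.61  0.14  1.77 -0.21  1.11 -0.52] F [-0.6 -0.2  0.2] op 0.0191
tip [ 0.48644639 -0.15100209  0.02706207]
20 [0.486, -0.2507, 0.0614]
40 [0.486, -0.2586, 0.0627]
60 [0.486, -0.2666, 0.064]
80 [0.486, -0.2748, 0.0662]
100 [0.486, -0.2835, 0.067]
120 [0.4859, -0.2916, 0.0709]
140 [0.4859, -0.3009, 0.0719]
160 [0.4859, -0.3098, 0.0745]
180 [0.4859, -0.3192, 0.0767]
200 [0.4858, -0.329, 0.0788]
220 [0.4858, -0.3392, 0.0811]
240 [0.4858, -0.3503, 0.0827]
```

```bash
python3 -m pendant '[{"translation":[-11,0,0],"twist":[0,0,0],"grip":-1},{"translation":[-11,0,0],"twist":[0,0,0],"grip":-1},{"translation":[-11,0,0],"twist":[0,0,0],"grip":-1},{"translation":[-11,0,0],"twist":[0,0,0],"grip":-1},{"translation":[-11,0,0],"twist":[0,0,0],"grip":-1},{"translation":[-11,0,0],"twist":[0,0,0],"grip":-1},{"translation":[-11,0,0],"twist":[0,0,0],"grip":-1},{"translation":[-11,0,0],"twist":[0,0,0],"grip":-1},{"translation":[-11,0,0],"twist":[0,0,0],"grip":-1},{"translation":[0,0,0],"twist":[0,0,0],"grip":-1}]' 60; python3 chk.py | grep -v "^[0-9]"
python3 - <<'E'
from h import *
a,_,_=shot("scene","s9"); b,_,_=shot("top","t9")
cv2.imwrite("pics/out.png",np.hstack([cv2.resize(a[60:260,60:310],(400,320)),cv2.resize(b[120:280,240:440],(400,320))])[:,:,::-1])
s=st(); plan(s["tool_pos"]+[0,0,.2],R.from_rotvec(s["orientation"]).as_matrix(),10)
E
```

```text
t: 23.8
tool_pos: [0.4857, -0.4635, 0.0977]
orientation: [2.1, 2.099, -0.236]
force: [-0.1, 1.5, -0.4]
opening: 0.0194
t 23.8 pos [ 0.4857 -0.4635  0.0977] R cols
 [[ 0.001  1.     0.004]
 [ 0.974  0.    -0.225]
 [-0.225  0.004 -0.974]] q [-0.75  0.26  1.58 -0.18  1.14 -0.68] F [-0.1  1.5 -0.4] op 0.0194
tip [ 0.4858855  -0.25534792  0.05078586]
t 23.95 pos [ 0.4856 -0.4614  0.0967] R cols
 [[-0.     1.     0.003]
 [ 0.975  0.001 -0.224]
 [-0.224  0.003 -0.975]] q [-0.74  0.26  1.58 -0.18  1.14 -0.68] F [-0.  -0.  -0.1] op 0.019
10 rows: translation [-4.5, 0.1, -19.5] twist [0.0, 0.0, -0.0] |t| 20.0
```

View pics/out.png

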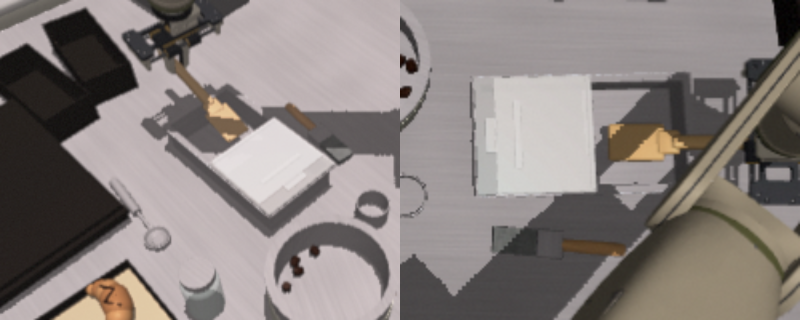

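The blade is clear of the lid edge: its end is at (608,140), the edge at about (596,140). Lifting.

```bash
python3 -m pendant '[{"translation":[-4.8,0,-18],"twist":[0,0,0],"grip":-1},{"translation":[-4.5,0,-18],"twist":[0,0,0],"grip":-1},{"translation":[-4.5,0,-18],"twist":[0,0,0],"grip":-1},{"translation":[-4.5,0,-18],"twist":[0,0,0],"grip":-1},{"translation":[-4.5,0,-18],"twist":[0,0,0],"grip":-1},{"translation":[-4.5,0,-18],"twist":[0,0,0],"grip":-1},{"translation":[-4.5,0,-18],"twist":[0,0,0],"grip":-1},{"translation":[-4.5,0,-18],"twist":[0,0,0],"grip":-1},{"translation":[-4.5,0,-18],"twist":[0,0,0],"grip":-1},{"translation":[0,0,0],"twist":[0,0,0],"grip":-1}]' 60
python3 - <<'E'
from h import *
s=st(); plan([.581,-.09,.265],R.from_rotvec(s["orientation"]).as_matrix(),20)
E
```

```text
t: 24.95
tool_pos: [0.4855, -0.4566, 0.2645]
orientation: [2.099, 2.117, -0.233]
force: [0.6, -1.2, 0.3]
opening: 0.0196
t 24.95 pos [ 0.4855 -0.4566  0.2645] R cols
 [[-0.008  1.    -0.002]
 [ 0.976  0.008 -0.215]
 [-0.215 -0.004 -0.977]] q [-0.74  0.16  1.39 -0.16  1.45 -0.74] F [ 0.6 -1.2  0.3] op 0.0196
20 rows: translation [17.9, 4.9, -4.0] twist [0.0, -0.0, 0.0] |t| 18.9
```

```bash
for i in 1 2; do python3 -m pendant '[{"translation":[17.5,4.8,-4],"twist":[0,0,0],"grip":-1},{"translation":[17.5,4.8,-4],"twist":[0,0,0],"grip":-1},{"translation":[17.5,4.8,-4],"twist":[0,0,0],"grip":-1},{"translation":[17.5,4.8,-4],"twist":[0,0,0],"grip":-1},{"translation":[17.5,4.8,-4],"twist":[0,0,0],"grip":-1},{"translation":[17.5,4.8,-4],"twist":[0,0,0],"grip":-1},{"translation":[17.5,4.8,-4],"twist":[0,0,0],"grip":-1},{"translation":[17.5,4.8,-4],"twist":[0,0,0],"grip":-1},{"translation":[16,4.5,-4],"twist":[0,0,0],"grip":-1},{"translation":[8,2,-2],"twist":[0,0,0],"grip":-1}]' 60; done; python3 -m pendant '[{"translation":[0,0,0],"twist":[0,0,0],"grip":-1},{"translation":[0,0,0],"twist":[0,0,0],"grip":-1},{"translation":[0,0,0],"twist":[0,0,0],"grip":-1},{"translation":[0,0,0],"twist":[0,0,0],"grip":-1},{"translation":[0,0,0],"twist":[0,0,0],"grip":-1},{"translation":[0,0,0],"twist":[0,0,0],"grip":-1},{"translation":[0,0,0],"twist":[0,0,0],"grip":-1},{"translation":[0,0,0],"twist":[0,0,0],"grip":-1},{"translation":[0,0,0],"twist":[0,0,0],"grip":-1},{"translation":[0,0,0],"twist":[0,0,0],"grip":-1}]' 60; python3 chk.py | grep -v "^[0-9]"
python3 - <<'E'
from h import *
a,de,c=shot("scene","s10"); b,db,cb=shot("top","t10")
for n,i,d,k in(("scene",a,de,c),("top",b,db,cb)):
    P=cloud(n,d,k); m=cv2.inRange(cv2.cvtColor(i,cv2.COLOR_RGB2HSV),(8,60,60),(25,255,255))>0
    m&=(P[...,2]>.14)&(P[...,2]<.4); Q=P[m]; j=Q[:,1].argsort()[-25:]; print(n,len(Q),"blade end",Q[j].mean(0).round(4))
    Q=P[(abs(P[...,2]-.075)<.006)&(np.hypot(P[...,0]-.447,P[...,1]-.317)<.06)]; print("beaker rim",len(Q),((Q.min(0)+Q.max(0))/2).round(3),(Q.max(0)-Q.min(0)).round(3))
cv2.imwrite("pics/end.png",np.hstack([cv2.resize(a[60:380,60:460],(400,320)),cv2.resize(b[60:300,80:380],(400,320))])[:,:,::-1])
E
```

```text
t: 25.95
tool_pos: [0.5275, -0.2652, 0.2515]
orientation: [2.104, 2.138, -0.236]
force: [-0.6, 0.0, -0.6]
opening: 0.0193
t: 26.95
tool_pos: [0.5654, -0.0809, 0.2442]
orientation: [2.103, 2.153, -0.248]
force: [-0.2, 0.7, -0.4]
opening: 0.0195
t: 27.95
tool_pos: [0.5641, -0.0826, 0.2431]
orientation: [2.105, 2.152, -0.251]
force: [-0.1, 0.5, -0.4]
opening: 0.0192
t 27.95 pos [ 0.5641 -0.0826  0.2431] R cols
 [[-0.025  0.999 -0.03 ]
 [ 0.979  0.019 -0.202]
 [-0.201 -0.034 -0.979]] q [-0.1   0.06  1.54 -0.21  1.56 -0.12] F [-0.1  0.5 -0.4] op 0.0192
tip [0.55882116 0.12665345 0.20129217]
scene 1318 blade end [0.35   0.1529 0.2609]
beaker rim 150 [0.448 0.321 0.074] [0.068 0.065 0.01 ]
top 406 blade end [0.5657 0.1209 0.2061]
beaker rim 107 [0.447 0.323 0.075] [0.067 0.066 0.012]
```

View pics/end.png

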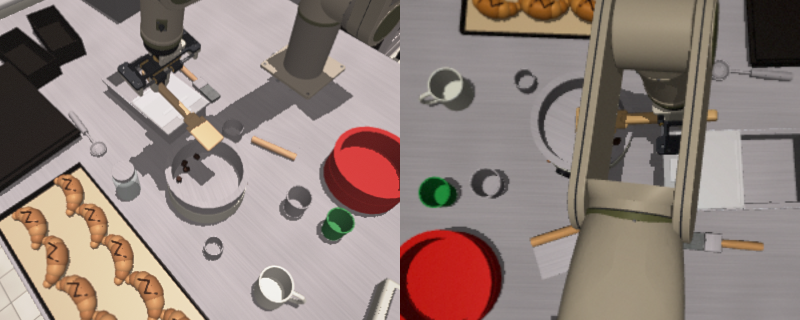

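The last picture shows the blade over the pot, the four lumps inside it, the beaker standing empty, and the bystanders where they were. Handing in.

```bash
python3 -c "
from plant import robot
print(robot.close_job())"
```

```text
the job is handed in; nothing more can be done
None
```

The job is done and handed in at about 28 s of the 70 s allowed.

- **Chocolate:** all four lumps went from the beaker into the melter's pot. I confirmed this in both the scene and top views.
- **Beaker:** it stands empty, let go and upright at about (0.447, 0.322), within 6 mm of where it started. Its rim measured 66–68 × 65–66 mm at 75 mm height in both views, so it is level.
- **Spatula:** I tilted it about 13° and drew it out along its own axis through the open half of the pan. The measured gap under the lid edge was 3 mm at its tightest and about 8 mm during the pull. No contact showed in the wrist force.
- **Final pose:** the spatula is held at 60 N grip. Its blade end is about 90 mm above the pot rim and 20–25 mm off the pot's centre, touching nothing.
- **Bystanders:** the last view shows nothing else moved.

One check failed: my automatic blade-end measurement from the scene camera picked up some other tan-coloured surface, giving (0.35, 0.153, 0.261). I discarded it. The top camera and the arm's own pose agreed to within about 10 mm, at roughly (0.562, 0.123, 0.204).

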